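# Set up the condiment point for customers

### The job

Get the condiment point ready for the customers: turn the carousel by its rim until the bay with the orange mark faces you, stand every salt and pepper shaker from the wooden counter upright in that bay, then turn the carousel until the orange mark points straight at the customers on the far side. Also give the square sachet dispenser a quarter turn (the fixed steel post beside it is there to push it against) so that its mouth faces straight to the customers, and leave it close beside the post. Leave the other things on the counter as they are.

Things in the scene. Friction and masses are not known exactly. Their poses are not given: they have to be found in the camera images.
- carousel: Fixed foot of the condiment carousel, a wooden turntable: outer radius 150 mm, rim 6 mm thick, its top 32 mm above the counter. Origin on the counter under the turning axis; axes parallel to the room's: +x to the customers, -x to the robot's side. The unmarked bay holds two portion tubs stuck to the tray, 72 mm wide, tops 91 mm above the counter.
- turntable (a joint): Angle of the carousel's tray about the vertical axis, counter-clockwise from above positive, three turns either way. At 0 (or whole turns) the orange mark points to -x, straight at the robot's side; at pi or -pi it points to +x, straight at the customers. It stays where it is left (friction about 0.12 N m, 1 N at the rim).
- hub (a point): Centre of the tray on its floor, 20 mm above the counter; turns with the tray. In its frame the marked bay is the half disc x < 0, its -x axis points to the orange mark. A divider 6 mm thick, 35 mm high above the floor, runs along its y axis, with a pin 24 mm thick and 47 mm high in the middle.
- mark (a point): Orange tab on the rim, mid marked bay, top at 147 mm from the axis, 34 mm above the counter. Six upright steel finger studs stand on the rim, 15 mm thick, 147 mm from the axis, tops 100 mm above the counter, at 30, 90 and 150 degrees either side of the mark as seen from the axis: push them to turn the tray.
- shaker_a: Glass shaker with a grey cap and white contents, 44 mm in diameter, 90 mm tall (the straight body 74 mm, then a 34 mm cap), about 0.18 kg with a flat weighted foot. Origin at the centre of its underside, z up. May be absent.
- shaker_b: Like shaker_a, with dark contents. May be absent.
- shaker_c: Like shaker_a, white contents. May be absent.
- shaker_d: Like shaker_a, with dark contents. May be absent.
- turn_post: Fixed upright round steel post on the counter, 20 mm in diameter, 70 mm tall, with a flat 32 mm foot flange (3 mm, not an obstacle). Origin on the counter at its axis; axes parallel to the room's (+x to the customers).
- dispenser: Square sachet dispenser, 100 x 100 x 72 mm tall, about 0.45 kg, too wide to grip; slides when pushed low; rubber foot, slippery polished sides. Origin: centre of underside. Black mouth with red lip in its -x face, a red band on top along that side. At the start the mouth faces roughly left (+y) and the box stands on the robot's side of the post, a little to the left of it.
- mouth (a point): Middle of the dispenser's mouth, on its -x face, 50 mm from its centre, 34 mm above its underside.
- sauce: Bystander: white sauce bottle with a blue cap, 53 x 87 x 174 mm, standing at the near left. Origin at the centre of its underside.
- orange_can: Bystander: orange drinks can, 66 mm in diameter, 115 mm tall, standing. Origin at the centre of its underside.
Mind the look-alikes: they are no part of the job. What is shaped like the shaker_c but red is not meant. Leave any green look-alike of the shaker_b alone.

How it is judged:
On the way, in this order (a step that is already met when the one before it is completed fails the run):
1. the orange mark faces the robot's side (within 15 degrees), the carousel at rest (x of mark in the frame of carousel below 0 m and y of mark in the frame of carousel between -0.038 and 0.038 m and velocity of joint turntable between -0.1 and 0.1 rad/s), for 0.2 s.
2. every shaker stands released in the marked bay while the bay still faces the robot's side (within 40 degrees) (x of mark in the frame of carousel below -0.113 m and x of each of shaker_a, shaker_b, shaker_c, shaker_d in the frame of hub below -0.015 m and horizontal distance between each of shaker_a, shaker_b, shaker_c, shaker_d and hub below 0.135 m and z of shaker_a in the frame of hub between -0.005 and 0.008 m and angle between each of shaker_a, shaker_b, shaker_c, shaker_d's own z axis and vertical below 0.16 rad and linear speed of each of shaker_a, shaker_b, shaker_c, shaker_d below 0.04 m/s and contact force between each of shaker_a, shaker_b, shaker_c, shaker_d and the fingers below 0.1 N and z of shaker_b in the frame of hub between -0.005 and 0.008 m and z of shaker_c in the frame of hub between -0.005 and 0.008 m and z of shaker_d in the frame of hub between -0.005 and 0.008 m), for 0.2 s.
At the end, for the whole second after the job is handed in: Mark towards +x within 15 deg, carousel at rest; each shaker upright (9 deg), released, on the marked bay's floor, axis 15 mm or more off the divider line and within 135 mm of the hub; dispenser mouth towards +x within 12 deg, centre within 110 mm of the post; sauce bottle and can unmoved (40 mm) (x of mark in the frame of carousel above 0 m and y of mark in the frame of carousel between -0.038 and 0.038 m and velocity of joint turntable between -0.1 and 0.1 rad/s and angle between the x axis of dispenser and the x axis of turn_post, either way round below 0.21 rad and y of carousel in the frame of dispenser below -0.1 m and horizontal distance between dispenser and turn_post below 0.11 m and angle between dispenser's own z axis and vertical below 0.1 rad and linear speed of dispenser below 0.03 m/s and x of each of shaker_a, shaker_b, shaker_c, shaker_d in the frame of hub below -0.015 m and horizontal distance between each of shaker_a, shaker_b, shaker_c, shaker_d and hub below 0.135 m and z of shaker_a in the frame of hub between -0.005 and 0.008 m and angle between each of shaker_a, shaker_b, shaker_c, shaker_d's own z axis and vertical below 0.16 rad and linear speed of each of shaker_a, shaker_b, shaker_c, shaker_d below 0.04 m/s and contact force between each of shaker_a, shaker_b, shaker_c, shaker_d and the fingers below 0.1 N and z of shaker_b in the frame of hub between -0.005 and 0.008 m and z of shaker_c in the frame of hub between -0.005 and 0.008 m and z of shaker_d in the frame of hub between -0.005 and 0.008 m); the robot touches nothing.
It fails at once if the sauce bottle or the orange can is knocked over or shoved more than 40 mm (angle between any of sauce, orange_can's own z axis and vertical above 0.5 rad or distance of any of sauce, orange_can from where it was at the start of the episode above 0.04 m).
It fails at once if the dispenser is tipped over (angle between dispenser's own z axis and vertical above 0.7 rad).
Of shaker_a, shaker_b, shaker_c, shaker_d only 3 to 4 are there at a start; the rules pass over those that are not, and their reading is None.
At some moment in a run one of shaker_a, shaker_b, shaker_c, shaker_d, dispenser may be knocked a few centimetres aside while the robot is not near it.
It also fails if it takes over 192 s, if anything falls off the work surface, if the arm or the gripper's body presses on something with over 40 N, if the wrist force passes 120 N, or if a joint passes its speed limit or range.

### The arm

A 6-joint arm with a two-finger parallel gripper is mounted at the origin on a cart in front of the work surface, level with it; the furniture and walls round the work are solid. World frame = base frame: x ahead of the robot, y to its left, z up, the work surface at z = 0. Lengths are in m, angles in rad, forces in N, time in s.
With the tool pointing down it reaches from about 0.375 to 0.9 m from the base axis. Payload 3.1 kg.
Tool frame: the origin (TCP) lies between the finger pads; the fingertips stand 22 mm ahead of it and the grasp point (between the pads) lies 3 mm ahead of it; z points along the fingers, y is the line along which they close (so a half turn about z gives the same grasp; the last joint's range is limited). The gripper opens to 87 mm and grips with 3 to 60 N. Pads are 19 mm wide; open, the fingers measure 117 mm over their backs; the gripper's body (75 mm by 190 mm) begins 51 mm behind the grasp point.
Start: joints at [-1.319, 0.527, 1.433, -0, 1.181, -0.178], TCP at [0.261, -0.568, 0.245] pointing down, gripper open.
Joint ranges: [-3.08, 3.08], [-0.75, 2.2], [0.22, 2.44], [-1.43, 4.57], [0, 2.65], [-2.85, 2.85]. Speed limits (rad/s): [2.79, 2.79, 3.14, 3.14, 3.14, 3.14].

### API

Orientations are given as a unit quaternion [x, y, z, w].
In Python, from rig import robot gives the robot as it stands.
- The arm moves only by the tool move_arm, never from a script. Its argument "series" is text: rows parted by semicolons, each of 6 numbers parted by spaces: the shift along the tool's x, y, z in mm, then the turn, a rotation vector about the tool's x, y, z in degrees. In form: dx dy dz ax ay az; .... A call has 1 to 8 rows; each row is the pose to reach, as a shift and turn from the pose commanded when the call began, along the tool's axes at that moment; what a row does not reach only later rows make up. A row lasts 1/12 s, in which the tool goes at most 41.7 mm and 7.16 degrees, less where a joint would pass 70% of its speed; a pose out of reach is approached as far as the arm can. A call with a gripper value outside its range is refused whole. "jaw" is the opening, from 0 (shut) to 1 (fully open), set as the call begins (left out, the last holds). The fingers move at their own pace and stop on an object; "newtons" is the grip in N (left out, the last holds). Time passes only in rows, so rows that repeat a pose let the fingers close. It gives the time, the measured TCP pose, the force, the opening and the grip force at its end, in the units of the state.
- robot.get_obs(): the state, without advancing time (a new reading comes with each control period).
- robot.camera(name): name is "scene" or "top" or "wrist"; returns a dict with "img" (400x640x3 uint8, red, green, blue), "mtx" (3x3 intrinsics, pixels), "world_to_cam" (4x4, takes a point from world to camera coordinates). Camera axes: x right, y down, z forward; pixel columns grow to the right and rows downward; lengths in m; the calibration is good to about 2 mm. A picture is of the moment at which its call begins. There is no depth.
- robot.hand_in(): hands the job in; it is judged then, once.
Trained networks look in a picture, given as the dict that the camera call returned (one of the last four; its "shot" number tells which), for a name from the list of things; names that differ only in an ending like _2 or _b are one class to them, and where a whole thing is asked for, a point or a joint stands for the part that bears it (a point fixed in the world has none). Each returns a list of dicts, best first, with "p" (0 to 1); they miss things now and then, are a little off and sometimes report something else, mostly with a low value. They report only what shows in the picture. A call takes as long as a camera call. They do not tell look-alikes from the thing itself.
- robot.search_frame(picture, thing): "xyz" ([x, y, z] in m, in world coordinates, good to about 4 mm: the middle of the surface that is visible of it).
- robot.tip_of(picture, thing): "xyz" ([x, y, z] in m, in world coordinates, good to about 4 mm: a listed point, or the origin of a listed thing).
The state is a dict: "time": time; "q": joint angles; "joint_velocities": joint speeds; "joint_torque": joint torques, N m; "position": TCP position; "tool_rot": TCP orientation; "ft_force": force on the tool from outside, world axes, zero at the start; "moment": the same for the moment, N m; "grip_width": finger opening in m; "grip_force": force on a finger pad.
Only numpy, scipy, OpenCV 4.12 (cv2) and the standard library are available. Lean on these libraries where they do the work, as an engineer would, in place of code of your own. Each camera call takes 0.05 s, during which the arm holds its last target. There are 200 camera calls.

## Working session

There is one attempt and no reset: what is moved stays moved. The work goes in short steps, Python scripts to look and compute and a tool call to move; the robot and the scene stay as the last step left them, time stands still between calls to the robot, and variables do not carry over. Pictures are saved under pics/ and viewed, at most 14 in all, crops included, and the job is handed in when it is done.

Besides the shell and the picture viewer there is one more tool, called after "Request:" by a JSON object that holds its "op" and its "data". move_arm: Moves the arm, as the interface text tells. Its arguments: {"type":"object","properties":{"series":{"type":"string"},"jaw":{"type":"number"},"newtons":{"type":"number"}},"required":["series"]}

```bash
mkdir -p pics; ls
cat > h.py <<'E'
import numpy as np, cv2
from rig import robot
from scipy.spatial.transform import Rotation as R
def snap(name,fn=None):
    p=robot.camera(name)
    if fn: cv2.imwrite('pics/'+fn+'.png',p['img'][:,:,::-1])
    return p
def ray(p,u,v,z):
    T=np.array(p['world_to_cam']);K=np.array(p['mtx'])
    d=T[:3,:3].T@np.linalg.solve(K,[u,v,1]);c=-T[:3,:3].T@T[:3,3]
    return (c+d*(z-c[2])/d[2]).round(4)
def pix(p,x):
    T=np.array(p['world_to_cam']);K=np.array(p['mtx'])
    c=K@(T[:3,:3]@np.array(x)+T[:3,3]);return (c[:2]/c[2]).round(0)
def st():
    o=robot.get_obs();M=R.from_quat(o['tool_rot']).as_matrix()
    print('t',round(o['time'],2),'pos',np.round(o['position'],4),'q',np.round(o['q'],2),'grip',round(o['grip_width'],4),'\nx',M[:,0].round(3),'y',M[:,1].round(3),'z',M[:,2].round(3));return o
E
python3 - <<'E'
from h import *
st()
for c in ['top','scene']:
    p=snap(c,c+'0')
    for n in ['carousel','mark','hub','shaker_a','shaker_b','turn_post','dispenser','mouth','sauce','orange_can']:
        for f in ([robot.tip_of] ):
            print(c,n,[(np.round(d['xyz'],3).tolist(),round(d['p'],2),pix(p,d['xyz']).tolist()) for d in f(p,n)][:7])
E
```

```text
pics
t 0.0 pos [ 0.2608 -0.5672  0.2436] q [-1.32  0.53  1.43  0.    1.18 -0.18] grip 0.087 
x [0.909 0.418 0.   ] y [ 0.418 -0.909 -0.002] z [-0.001  0.002 -1.   ]
top carousel [([0.593, 0.119, -0.002], 0.59, [254.0, 161.0]), ([0.525, -0.423, -0.002], 0.59, [443.0, 182.0])]
top mark [([0.626, 0.263, 0.033], 0.93, [201.0, 147.0])]
top hub [([0.591, 0.122, 0.018], 0.59, [252.0, 160.0])]
top shaker_a [([0.346, -0.247, 0.002], 0.76, [384.0, 246.0]), ([0.459, -0.14, -0.001], 0.72, [345.0, 206.0]), ([0.559, -0.268, 0.0], 0.7, [389.0, 171.0]), ([0.461, -0.251, 0.004], 0.55, [384.0, 205.0]), ([0.633, -0.336, 0.0], 0.52, [412.0, 145.0]), ([0.593, 0.118, -0.002], 0.28, [254.0, 161.0])]
top shaker_b [([0.346, -0.247, 0.002], 0.76, [384.0, 246.0]), ([0.459, -0.14, -0.001], 0.72, [345.0, 206.0]), ([0.559, -0.268, 0.0], 0.7, [389.0, 171.0]), ([0.461, -0.251, 0.004], 0.55, [384.0, 205.0]), ([0.633, -0.336, 0.0], 0.52, [412.0, 145.0]), ([0.593, 0.118, -0.002], 0.28, [254.0, 161.0])]
top turn_post [([0.527, -0.424, -0.002], 0.54, [444.0, 181.0])]
top dispenser [([0.451, -0.391, 0.001], 0.96, [433.0,
[... 680 characters left out ...]
ker_b [([0.467, -0.247, 0.003], 0.85, [318.0, 166.0]), ([0.63, -0.333, 0.002], 0.85, [259.0, 159.0]), ([0.452, -0.137, 0.0], 0.72, [335.0, 193.0]), ([0.562, -0.269, -0.001], 0.67, [286.0, 169.0]), ([0.349, -0.24, -0.002], 0.56, [356.0, 159.0]), ([0.577, -0.138, -0.001], 0.53, [293.0, 204.0])]
scene turn_post [([0.525, -0.426, 0.002], 0.43, [284.0, 130.0])]
scene dispenser [([0.526, -0.424, 0.003], 0.7, [284.0, 130.0]), ([0.449, -0.39, -0.002], 0.61, [310.0, 133.0])]
scene mouth [([0.455, -0.337, 0.033], 0.83, [313.0, 137.0]), ([0.449, -0.387, -0.0], 0.64, [310.0, 133.0])]
scene sauce [([0.342, 0.306, 0.0], 0.88, [442.0, 323.0])]
scene orange_can [([0.669, -0.202, 0.0], 0.64, [256.0, 195.0])]
```

Run:
```python
import cv2
a=cv2.imread('pics/top0.png');cv2.imwrite('pics/top0c.png',cv2.resize(a[90:290,140:480],(800,470),interpolation=cv2.INTER_CUBIC))
```

```text
(no output)
```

View pics/top0c.png

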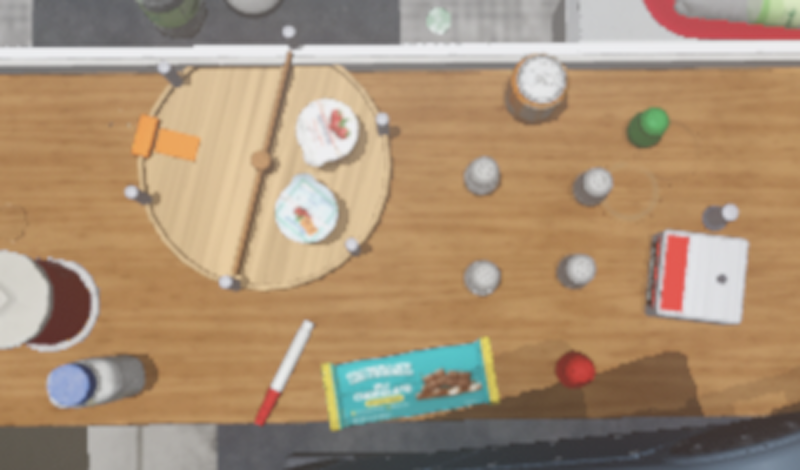

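View pics/scene0.png

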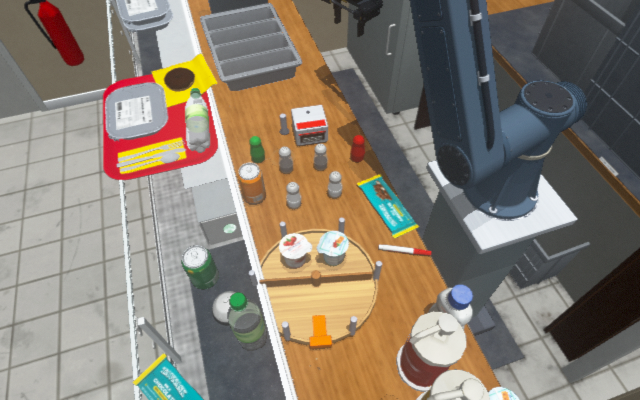

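Top view: four grey-capped shakers sit at crop pixels (483,175), (594,186), (482,277) and (578,270). The red (575,370) and green (648,125) ones are look-alikes. The orange mark points left and slightly away, at about 76° (crop 150,137). The dispenser is at (700,277) with its red band to the left, and the post is at (720,215).

I'll align the tool with the world axes and head for the stud at about 166°.

Request:
{"op": "move_arm", "data": {"series": "216 -231 0 0 0 24.7; 216 -231 0 0 0 24.7; 216 -231 0 0 0 24.7; 216 -231 0 0 0 24.7; 216 -231 0 0 0 24.7; 216 -231 0 0 0 24.7; 216 -231 0 0 0 24.7; 216 -231 0 0 0 24.7", "jaw": 0.7}}

```text
time: 1.77
position: [0.3607, -0.2635, 0.2446]
tool_rot: [1.0, 0.001, -0.0, -0.001]
ft_force: [0.3, 0.0, -0.7]
grip_width: 0.0611
grip_force: 0.0
```

Run:
```python
from h import *
st()
```

```text
t 1.77 pos [ 0.3607 -0.2635  0.2446] q [-0.88  0.29  1.86  0.    0.99  0.69] grip 0.0611 
x [ 1.     0.001 -0.001] y [ 0.001 -1.    -0.002] z [-0.001  0.002 -1.   ]
```

Request:
{"op": "move_arm", "data": {"series": "89 -420 0 0 0 0; 89 -420 0 0 0 0; 89 -420 0 0 0 0; 89 -420 0 0 0 0; 89 -420 0 0 0 0; 89 -420 0 0 0 0; 89 -420 0 0 0 0; 89 -420 0 0 0 0"}}

```text
time: 2.43
position: [0.4302, 0.0604, 0.245]
tool_rot: [1.0, -0.0, 0.001, 0.0]
ft_force: [1.3, -1.0, 0.1]
grip_width: 0.0609
grip_force: 0.0
```

Run:
```python
from h import *
st()
p=snap('wrist','w1')
q=snap('top')
print([ray(q,140+u*.425,90+v*.4255,.1) for u,v in [(228,281),(131,191),(165,68),(289,31),(382,118),(352,244)]])
for n in ['hub','mark']:
  print([(np.round(d['xyz'],3),d['p']) for d in robot.tip_of(q,n)])
print(pix(p,[.4497,.157,.1]))
```

```text
t 2.43 pos [0.4302 0.0604 0.245 ] q [-0.12  0.27  1.89 -0.    0.98  1.45] grip 0.0609 
x [ 1.    -0.     0.001] y [-0. -1.  0.] z [ 0.001 -0.    -1.   ]
[array([0.4481, 0.1524, 0.1   ]), array([0.5507, 0.2608, 0.1   ]), array([0.6907, 0.2235, 0.1   ]), array([0.7322, 0.0832, 0.1   ]), array([ 0.6308, -0.0214,  0.1   ]), array([0.4879, 0.0138, 0.1   ])]
[(array([0.594, 0.12 , 0.02 ]), 0.79)]
[(array([0.628, 0.264, 0.036]), 0.89)]
[215. 170.]
```

View pics/w1.png

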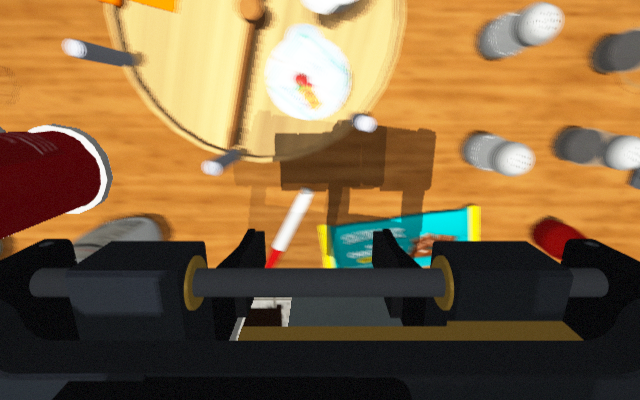

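Request:
{"op": "move_arm", "data": {"series": "19 -95 0 0 0 0; 19 -95 0 0 0 0; 19 -95 0 0 0 0; 19 -95 100 0 0 0; 19 -95 100 0 0 0; 19 -95 167 0 0 0; 19 -95 167 0 0 0; 19 -95 167 0 0 0"}}

```text
time: 3.3
position: [0.4438, 0.1505, 0.0692]
tool_rot: [1.0, -0.002, -0.01, 0.001]
ft_force: [-0.8, 0.1, -1.1]
grip_width: 0.0606
grip_force: 0.0
```

Request:
{"op": "move_arm", "data": {"series": "0 0 0 0 0 0; 0 0 0 0 0 0; 0 0 0 0 0 0; 0 0 0 0 0 0; 0 0 0 0 0 0; 0 0 0 0 0 0", "jaw": 0, "newtons": 6}}

```text
time: 3.8
position: [0.4502, 0.1534, 0.0798]
tool_rot: [1.0, -0.0, 0.002, -0.0]
ft_force: [-0.5, -1.1, -0.2]
grip_width: 0.0287
grip_force: 0.0
```

```bash
cat >> h.py <<'E'
def arc(c,r,a0,a1,n):
    "rows of 8 per call, tool aligned with world (x=+x, y=-y)"
    a=np.radians(np.linspace(a0,a1,n+1));P=np.c_[c[0]+r*np.cos(a),c[1]+r*np.sin(a)]*1000
    for i in range(0,n,8):
        print('; '.join('%d %d 0 0 0 0'%(round(q[0]-P[i][0]),round(-(q[1]-P[i][1]))) for q in P[i+1:i+9]))
E
python3 - <<'E'
from h import *
st()
p=snap('top')
print([ (np.round(d['xyz'],3),d['p']) for d in robot.tip_of(p,'mark')])
arc((.591,.1195),.147,165.8,270,24)
E
```

```text
t 3.8 pos [0.4502 0.1534 0.0798] q [ 0.09  0.62  1.94 -0.    0.58  1.66] grip 0.0287 
x [ 1.    -0.     0.005] y [-0. -1. -0.] z [ 0.005  0.    -1.   ]
[(array([0.629, 0.264, 0.035]), 0.84)]
-2 11 0 0 0 0; -4 22 0 0 0 0; -4 33 0 0 0 0; -4 44 0 0 0 0; -3 55 0 0 0 0; -1 66 0 0 0 0; 1 77 0 0 0 0; 5 88 0 0 0 0
4 10 0 0 0 0; 9 20 0 0 0 0; 15 30 0 0 0 0; 22 39 0 0 0 0; 29 47 0 0 0 0; 37 55 0 0 0 0; 45 63 0 0 0 0; 54 69 0 0 0 0
9 6 0 0 0 0; 19 11 0 0 0 0; 29 16 0 0 0 0; 40 19 0 0 0 0; 51 22 0 0 0 0; 62 25 0 0 0 0; 73 26 0 0 0 0; 84 26 0 0 0 0
```

Request:
{"op": "move_arm", "data": {"series": "0 0 0 0 0 0; 0 0 0 0 0 0; 0 0 0 0 0 0; 0 0 0 0 0 0; 0 0 0 0 0 0"}}

```text
time: 4.32
position: [0.4492, 0.1535, 0.0783]
tool_rot: [1.0, -0.0, 0.0, -0.0]
ft_force: [-0.6, 0.0, 7.6]
grip_width: 0.0147
grip_force: 6.0
```

Request:
{"op": "move_arm", "data": {"series": "-2 11 0 0 0 0; -4 22 0 0 0 0; -4 33 0 0 0 0; -4 44 0 0 0 0; -3 55 0 0 0 0; -1 66 0 0 0 0; 1 77 0 0 0 0; 5 88 0 0 0 0"}}

```text
time: 4.98
position: [0.4539, 0.064, 0.0774]
tool_rot: [1.0, -0.0, -0.0, -0.0]
ft_force: [-0.8, 0.2, 1.9]
grip_width: 0.0149
grip_force: 6.0
```

Run:
```python
from h import *
st()
p=snap('top')
print([ (np.round(d['xyz'],3),d['p']) for d in robot.tip_of(p,'mark')])
```

```text
t 4.98 pos [0.4539 0.064  0.0774] q [-0.1   0.61  1.98  0.    0.55  1.47] grip 0.0149 
x [ 1.    -0.001 -0.001] y [-0.001 -1.    -0.   ] z [-0.001  0.    -1.   ]
[(array([ 0.574, -0.137,  0.001]), 0.42)]
```

Working well; I'll finish the arc.

Request:
{"op": "move_arm", "data": {"series": "4 10 0 0 0 0; 9 20 0 0 0 0; 15 30 0 0 0 0; 22 39 0 0 0 0; 29 47 0 0 0 0; 37 55 0 0 0 0; 45 63 0 0 0 0; 54 69 0 0 0 0"}}

```text
time: 5.75
position: [0.509, -0.0045, 0.0774]
tool_rot: [1.0, -0.0, 0.0, -0.0]
ft_force: [0.4, 2.3, -0.8]
grip_width: 0.0147
grip_force: 6.0
```

Request:
{"op": "move_arm", "data": {"series": "9 6 0 0 0 0; 19 11 0 0 0 0; 29 16 0 0 0 0; 40 19 0 0 0 0; 51 22 0 0 0 0; 62 25 0 0 0 0; 73 26 0 0 0 0; 84 26 0 0 0 0"}}

```text
time: 6.42
position: [0.5914, -0.0269, 0.0773]
tool_rot: [1.0, -0.001, -0.002, -0.003]
ft_force: [-1.6, 11.7, 3.1]
grip_width: 0.0143
grip_force: 6.3
```

Request:
{"op": "move_arm", "data": {"series": "0 0 0 0 0 0; 0 0 0 0 0 0; 0 0 0 0 0 0; 0 0 0 0 0 0"}}

```text
time: 6.75
position: [0.5919, -0.0268, 0.0773]
tool_rot: [1.0, -0.001, -0.001, -0.002]
ft_force: [-0.2, 10.6, 1.1]
grip_width: 0.0142
grip_force: 6.1
```

Run:
```python
from h import *
st()
p=snap('top','top1')
for n in ['mark','hub','shaker_a','dispenser','mouth']: print(n,[ (np.round(d['xyz'],3),d['p']) for d in robot.tip_of(p,n)])
```

```text
t 6.75 pos [ 0.5919 -0.0268  0.0773] q [-0.24  0.72  1.64  0.01  0.79  1.33] grip 0.0142 
x [ 1.    -0.001 -0.001] y [-0.001 -1.    -0.005] z [-0.001  0.005 -1.   ]
mark []
hub [(array([0.595, 0.12 , 0.02 ]), 0.95)]
shaker_a [(array([ 0.456, -0.135,  0.002]), 0.77), (array([ 0.451, -0.388,  0.   ]), 0.68), (array([ 0.676, -0.201,  0.   ]), 0.68), (array([ 0.563, -0.27 , -0.002]), 0.62), (array([ 0.343, -0.246,  0.001]), 0.6), (array([ 0.63 , -0.335,  0.002]), 0.56), (array([ 0.461, -0.249,  0.002]), 0.54), (array([ 0.572, -0.138,  0.   ]), 0.52)]
dispenser [(array([ 0.452, -0.389,  0.   ]), 0.79)]
mouth [(array([ 0.46 , -0.337,  0.033]), 0.97)]
```

View pics/top1.png

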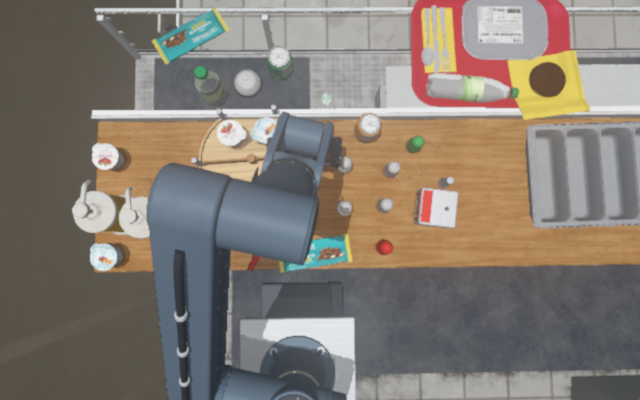

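Request:
{"op": "move_arm", "data": {"series": "0 0 0 0 0 0; 0 0 0 0 0 0; 0 0 0 0 0 0; 0 0 0 0 0 0; 0 0 0 0 0 0; 0 0 0 0 0 0; 0 0 -5 0 0 0; 0 0 -20 0 0 0", "jaw": 0.5}}

```text
time: 7.72
position: [0.5905, -0.0297, 0.0961]
tool_rot: [1.0, -0.0, -0.002, -0.0]
ft_force: [0.5, -0.8, 0.5]
grip_width: 0.043
grip_force: 0.0
```

Request:
{"op": "move_arm", "data": {"series": "0 0 -40 0 0 0; 0 0 -80 0 0 0; 0 0 -120 0 0 0; -30 30 -148 0 0 0; -65 60 -148 0 0 0; -100 85 -148 0 0 0; -134 110 -148 0 0 0; -135 110 -148 0 0 0", "jaw": 0.8}}

```text
time: 8.38
position: [0.4527, -0.1412, 0.2461]
tool_rot: [1.0, -0.001, -0.001, 0.0]
ft_force: [-0.0, -0.1, -0.1]
grip_width: 0.0694
grip_force: 0.0
```

Run:
```python
from h import *
st()
for c in ['top','wrist']:
  p=snap(c)
  for n in ['mark','hub','shaker_a','turntable']: print(n,[ (np.round(d['xyz'],3),round(d['p'],2)) for d in robot.tip_of(p,n)])
```

```text
t 8.38 pos [ 0.4527 -0.1412  0.2461] q [-0.54  0.32  1.8  -0.    1.02  1.04] grip 0.0694 
x [ 1.    -0.002 -0.003] y [-0.002 -1.     0.001] z [-0.003 -0.001 -1.   ]
mark [(array([0.444, 0.111, 0.036]), 0.56)]
hub [(array([0.595, 0.121, 0.019]), 0.7)]
shaker_a [(array([ 0.562, -0.271, -0.002]), 0.8), (array([ 0.63 , -0.334, -0.001]), 0.63), (array([ 0.344, -0.245,  0.003]), 0.55), (array([ 0.574, -0.133,  0.   ]), 0.4)]Traceback (most recent call last):
  File "<stdin>", line 5, in <module>
ValueError: it knows: carousel, dispenser, hub, mark, mouth, orange_can, sauce, shaker, turn_post
```

Request:
{"op": "move_arm", "data": {"series": "0 0 0 0 0 0; 0 0 40 0 0 0; 0 0 80 0 0 0; 0 0 120 0 0 0; 0 0 150 0 0 0; 0 0 175 0 0 0; 0 0 188 0 0 0; 0 0 192 0 0 0"}}

```text
time: 9.25
position: [0.4569, -0.1383, 0.0507]
tool_rot: [1.0, 0.001, -0.002, -0.001]
ft_force: [-1.0, 0.6, 0.2]
grip_width: 0.0697
grip_force: 0.0
```

Request:
{"op": "move_arm", "data": {"series": "0 0 0 0 0 0; 0 0 0 0 0 0; 0 0 0 0 0 0; 0 0 0 0 0 0; 0 0 0 0 0 0; 0 0 0 0 0 0; 0 0 0 0 0 0; 0 0 0 0 0 0", "jaw": 0.3, "newtons": 15}}

```text
time: 9.92
position: [0.4572, -0.1396, 0.0544]
tool_rot: [1.0, -0.0, 0.001, 0.0]
ft_force: [-0.0, 2.4, 7.0]
grip_width: 0.0407
grip_force: 15.0
```

Run:
```python
from h import *
st()
for c in ['top','wrist']:
  p=snap(c,'g1'+c)
  for n in ['mark','hub','shaker_a']: print(n,[ (np.round(d['xyz'],3),round(d['p'],2)) for d in robot.tip_of(p,n)])
```

```text
t 9.92 pos [ 0.4572 -0.1396  0.0544] q [-0.53  0.67  1.94  0.    0.53  1.04] grip 0.0407 
x [ 1.    -0.001  0.001] y [-0.001 -1.     0.   ] z [ 0.001 -0.    -1.   ]
mark []
hub [(array([0.594, 0.12 , 0.022]), 0.67), (array([ 0.339,  0.307, -0.005]), 0.42)]
shaker_a [(array([ 0.63 , -0.334,  0.002]), 0.67), (array([ 0.461, -0.25 ,  0.002]), 0.63), (array([ 0.562, -0.27 , -0.002]), 0.48), (array([ 0.572, -0.138,  0.003]), 0.46), (array([ 0.526, -0.425,  0.   ]), 0.18)]
mark [(array([ 0.45 , -0.138, -0.002]), 0.47)]
hub []
shaker_a [(array([ 0.574, -0.141, -0.   ]), 0.95), (array([ 0.46 , -0.247,  0.   ]), 0.83), (array([ 0.564, -0.27 ,  0.004]), 0.7), (array([ 0.451, -0.143, -0.001]), 0.62)]
```

View pics/g1wrist.png

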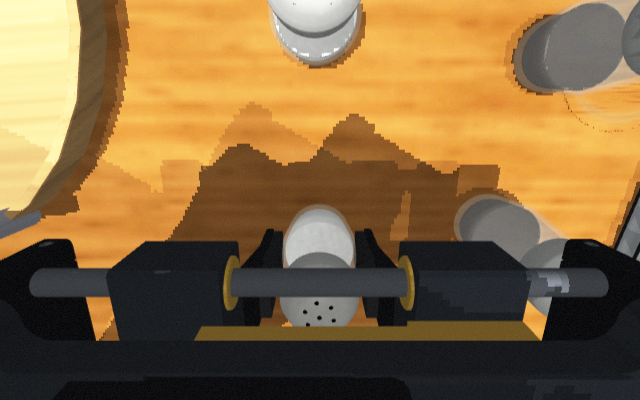

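Run:
```python
from h import *
p=snap('wrist')
for x in [.44,.45,.457,.465]: print(x,'captop',pix(p,[x,-.1396,.09]),'base far',pix(p,[x+.022,-.1396,0.0]),pix(p,[x+.022,-.1396,.074]),pix(p,[x,-.1396,0]))
```

```text
0.44 captop [319. 346.] base far [319. 219.] [319. 278.] [319. 249.]
0.45 captop [319. 325.] base far [319. 204.] [319. 257.] [319. 235.]
0.457 captop [319. 310.] base far [319. 194.] [319. 242.] [319. 226.]
0.465 captop [319. 293.] base far [319. 182.] [319. 225.] [319. 214.]
```

Request:
{"op": "move_arm", "data": {"series": "0 0 -20 0 0 0; 0 0 -60 0 0 0; 0 0 -100 0 0 0; 3 -10 -130 0 0 0; 10 -35 -135 0 0 0; 20 -72 -135 0 0 0; 30 -110 -135 0 0 0; 40 -148 -135 0 0 0"}}

```text
time: 11.03
position: [0.4971, 0.0092, 0.1891]
tool_rot: [1.0, -0.001, 0.0, 0.0]
ft_force: [0.8, -0.8, -1.7]
grip_width: 0.0405
grip_force: 14.8
```

Request:
{"op": "move_arm", "data": {"series": "10 -38 0 0 0 0; 20 -76 0 0 0 0; 31 -114 0 0 0 0; 41 -150 0 0 0 0; 50 -180 0 0 0 0; 55 -198 0 0 0 0; 56 -203 0 0 0 0; 56 -203 0 0 0 0"}}

```text
time: 11.7
position: [0.5527, 0.2124, 0.1881]
tool_rot: [1.0, 0.001, -0.0, 0.0]
ft_force: [0.8, -1.3, -1.7]
grip_width: 0.0404
grip_force: 14.9
```

Run:
```python
from h import *
st()
for c in ['wrist','scene']:
  p=snap(c,'c1'+c)
  for n in ['mark','hub','shaker_a']: print(n,[ (np.round(d['xyz'],3),round(d['p'],2)) for d in robot.tip_of(p,n)])
```

```text
t 11.7 pos [0.5527 0.2124 0.1881] q [ 0.18  0.55  1.57 -0.    1.02  1.75] grip 0.0404 
x [ 1.     0.002 -0.   ] y [ 0.002 -1.     0.   ] z [-0. -0. -1.]
mark []
hub [(array([0.593, 0.119, 0.018]), 0.84)]
shaker_a [(array([0.548, 0.211, 0.129]), 0.94)]
mark []
hub [(array([0.592, 0.123, 0.021]), 0.66)]
shaker_a [(array([ 0.463, -0.249,  0.003]), 0.83), (array([ 0.628, -0.336,  0.002]), 0.81), (array([ 0.576, -0.14 , -0.003]), 0.65), (array([ 0.564, -0.272, -0.002]), 0.55), (array([ 0.67 , -0.198, -0.   ]), 0.22)]
```

View pics/c1scene.png

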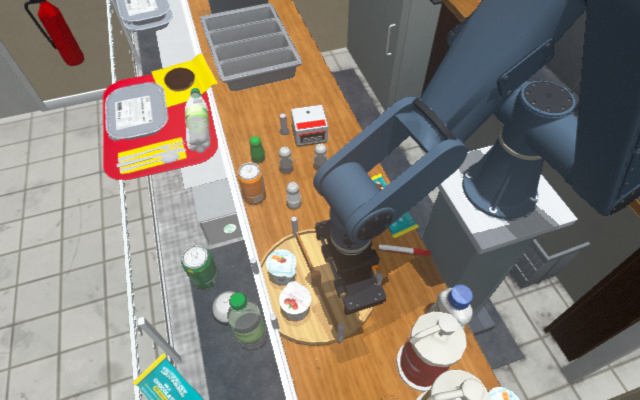

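Request:
{"op": "move_arm", "data": {"series": "0 0 30 0 0 0; 0 0 60 0 0 0; 0 0 85 0 0 0; 0 0 100 0 0 0; 0 0 107 0 0 0; 0 0 110 0 0 0; 0 0 112 0 0 0; 0 0 113 0 0 0"}}

```text
time: 12.77
position: [0.554, 0.2113, 0.0764]
tool_rot: [1.0, -0.0, 0.001, -0.0]
ft_force: [-0.0, 0.5, -2.0]
grip_width: 0.0407
grip_force: 14.9
```

Request:
{"op": "move_arm", "data": {"series": "0 0 0 0 0 0; 0 0 0 0 0 0; 0 0 0 0 0 0; 0 0 0 0 0 0; 0 0 0 0 0 0; 0 0 -5 0 0 0; 0 0 -30 0 0 0; 0 0 -65 0 0 0", "jaw": 0.68}}

```text
time: 13.43
position: [0.5507, 0.2107, 0.1387]
tool_rot: [1.0, -0.0, -0.004, 0.001]
ft_force: [0.7, 0.7, -0.4]
grip_width: 0.0591
grip_force: 0.0
```

Run:
```python
from h import *
st()
for c in ['wrist','top']:
  p=snap(c)
  for n in ['mark','hub','shaker_a']: print(n,[ (np.round(d['xyz'],3),round(d['p'],2)) for d in robot.tip_of(p,n)])
```

```text
t 13.43 pos [0.5507 0.2107 0.1387] q [0.18 0.62 1.61 0.   0.92 1.75] grip 0.0591 
x [ 1.    -0.    -0.007] y [-0.    -1.     0.001] z [-0.007 -0.001 -1.   ]
mark []
hub [(array([0.593, 0.119, 0.018]), 0.7)]
shaker_a [(array([0.551, 0.211, 0.017]), 0.96)]
mark [(array([0.448, 0.11 , 0.035]), 0.97)]
hub [(array([0.592, 0.12 , 0.02 ]), 0.88)]
shaker_a [(array([ 0.63 , -0.337,  0.001]), 0.73), (array([ 0.347, -0.242,  0.002]), 0.65), (array([ 0.563, -0.269, -0.001]), 0.56), (array([ 0.458, -0.253,  0.002]), 0.53), (array([ 0.575, -0.135, -0.   ]), 0.51), (array([0.446, 0.111, 0.036]), 0.46), (array([0.554, 0.211, 0.024]), 0.43)]
```

Request:
{"op": "move_arm", "data": {"series": "0 10 -35 0 0 0; 2 40 -49 0 0 0; 4 80 -49 0 0 0; 7 120 -49 0 0 0; 9 160 -49 0 0 0; 11 200 -49 0 0 0; 14 240 -49 0 0 0; 16 280 -49 0 0 0", "jaw": 0.8}}

```text
time: 14.5
position: [0.5683, -0.0705, 0.1884]
tool_rot: [1.0, -0.0, -0.001, -0.0]
ft_force: [1.0, -0.3, 0.9]
grip_width: 0.0694
grip_force: 0.0
```

Request:
{"op": "move_arm", "data": {"series": "3 35 0 0 0 0; 5 60 0 0 0 0; 5 68 10 0 0 0; 5 69 45 0 0 0; 5 69 80 0 0 0; 5 69 110 0 0 0; 5 69 130 0 0 0; 5 69 136 0 0 0"}}

```text
time: 15.17
position: [0.5704, -0.1354, 0.0486]
tool_rot: [1.0, 0.0, -0.005, -0.002]
ft_force: [-1.2, 0.5, 0.3]
grip_width: 0.0696
grip_force: 0.0
```

Request:
{"op": "move_arm", "data": {"series": "0 0 0 0 0 0; 0 0 0 0 0 0; 0 0 0 0 0 0; 0 0 0 0 0 0; 0 0 0 0 0 0; 0 0 0 0 0 0; 0 0 0 0 0 0; 0 0 0 0 0 0", "jaw": 0.3}}

```text
time: 15.83
position: [0.5748, -0.138, 0.0548]
tool_rot: [1.0, -0.0, 0.001, 0.0]
ft_force: [-0.3, 1.0, 5.3]
grip_width: 0.0402
grip_force: 15.3
```

Run:
```python
from h import *
st()
p=snap('wrist')
for n in ['shaker_a']: print(n,[ (np.round(d['xyz'],3),round(d['p'],2)) for d in robot.tip_of(p,n)])
```

```text
t 15.83 pos [ 0.5748 -0.138   0.0548] q [-0.42  0.75  1.65  0.    0.74  1.15] grip 0.0402 
x [ 1.    -0.     0.002] y [-0.    -1.     0.001] z [ 0.002 -0.001 -1.   ]
shaker_a [(array([ 0.559, -0.273,  0.002]), 0.97), (array([ 0.576, -0.138, -0.002]), 0.85)]
```

Request:
{"op": "move_arm", "data": {"series": "0 0 -20 0 0 0; 0 0 -60 0 0 0; 0 0 -100 0 0 0; -2 -10 -130 0 0 0; -5 -40 -135 0 0 0; -10 -78 -135 0 0 0; -15 -116 -135 0 0 0; -19 -148 -135 0 0 0"}}

```text
time: 16.6
position: [0.5535, 0.0123, 0.1886]
tool_rot: [1.0, -0.0, -0.001, -0.0]
ft_force: [0.1, 0.2, -2.3]
grip_width: 0.0399
grip_force: 14.7
```

Request:
{"op": "move_arm", "data": {"series": "-3 -17 0 0 0 0; -3 -21 0 0 0 0; -3 -21 10 0 0 0; -3 -21 40 0 0 0; -3 -21 70 0 0 0; -3 -21 93 0 0 0; -3 -21 106 0 0 0; -3 -21 111 0 0 0"}}

```text
time: 17.27
position: [0.5502, 0.0297, 0.0746]
tool_rot: [1.0, -0.001, -0.003, -0.0]
ft_force: [-4.0, -1.8, 26.0]
grip_width: 0.0402
grip_force: 16.8
```

Request:
{"op": "move_arm", "data": {"series": "0 0 1 0 0 0; 0 0 2 0 0 0; 0 0 2 0 0 0"}}

```text
time: 17.52
position: [0.5526, 0.0304, 0.0756]
tool_rot: [1.0, -0.001, 0.0, 0.0]
ft_force: [-0.8, 0.7, -1.5]
grip_width: 0.0402
grip_force: 14.7
```

Request:
{"op": "move_arm", "data": {"series": "0 0 0 0 0 0; 0 0 0 0 0 0; 0 0 0 0 0 0; 0 0 0 0 0 0; 0 0 0 0 0 0; 0 0 -5 0 0 0; 0 0 -30 0 0 0; 0 0 -65 0 0 0", "jaw": 0.68}}

```text
time: 18.18
position: [0.5497, 0.0316, 0.139]
tool_rot: [1.0, -0.0, -0.004, -0.001]
ft_force: [-0.0, -0.9, 0.4]
grip_width: 0.0591
grip_force: 0.0
```

Run:
```python
from h import *
st()
for c in ['wrist','top']:
  p=snap(c)
  for n in ['mark','shaker_a']: print(n,[ (np.round(d['xyz'],3),round(d['p'],2)) for d in robot.tip_of(p,n)])
```

```text
t 18.18 pos [0.5497 0.0316 0.139 ] q [-0.15  0.58  1.71 -0.    0.86  1.43] grip 0.0591 
x [ 1.    -0.    -0.007] y [-0.    -1.    -0.001] z [-0.007  0.001 -1.   ]
mark [(array([ 0.593,  0.12 , -0.002]), 0.18)]
shaker_a [(array([0.547, 0.209, 0.018]), 0.84), (array([0.552, 0.031, 0.018]), 0.84)]
mark []
shaker_a [(array([ 0.46 , -0.249,  0.002]), 0.78), (array([ 0.346, -0.246,  0.   ]), 0.77), (array([ 0.632, -0.335,  0.003]), 0.69), (array([ 0.564, -0.27 , -0.002]), 0.62), (array([0.55 , 0.209, 0.02 ]), 0.56)]
```

Request:
{"op": "move_arm", "data": {"series": "0 10 -35 0 0 0; 1 40 -49 0 0 0; 2 80 -49 0 0 0; 4 120 -49 0 0 0; 5 160 -49 0 0 0; 6 200 -49 0 0 0; 8 240 -49 0 0 0; 9 275 -49 0 0 0", "jaw": 0.8}}

```text
time: 19.15
position: [0.5601, -0.246, 0.1879]
tool_rot: [1.0, -0.001, -0.001, -0.001]
ft_force: [0.6, 0.5, 1.0]
grip_width: 0.0697
grip_force: 0.0
```

Request:
{"op": "move_arm", "data": {"series": "0 20 0 0 0 0; 0 26 0 0 0 0; 0 26 20 0 0 0; 0 26 55 0 0 0; 0 26 90 0 0 0; 0 26 115 0 0 0; 0 26 130 0 0 0; 0 26 136 0 0 0"}}

```text
time: 19.82
position: [0.5583, -0.2666, 0.0494]
tool_rot: [1.0, 0.0, -0.004, -0.003]
ft_force: [-0.2, 0.5, -0.4]
grip_width: 0.0696
grip_force: 0.0
```

Request:
{"op": "move_arm", "data": {"series": "0 0 0 0 0 0; 0 0 0 0 0 0; 0 0 0 0 0 0; 0 0 0 0 0 0; 0 0 0 0 0 0; 0 0 0 0 0 0; 0 0 0 0 0 0; 0 0 0 0 0 0", "jaw": 0.3}}

```text
time: 20.48
position: [0.5615, -0.2699, 0.0547]
tool_rot: [1.0, -0.0, 0.001, 0.0]
ft_force: [0.5, 1.4, 6.1]
grip_width: 0.0407
grip_force: 15.3
```

Run:
```python
from h import *
st()
p=snap('wrist')
for n in ['shaker_a']: print(n,[ (np.round(d['xyz'],3),round(d['p'],2)) for d in robot.tip_of(p,n)])
```

```text
t 20.48 pos [ 0.5615 -0.2699  0.0547] q [-0.63  0.78  1.57  0.    0.8   0.94] grip 0.0407 
x [ 1.    -0.     0.002] y [-0.    -1.     0.001] z [ 0.002 -0.001 -1.   ]
shaker_a [(array([ 0.56 , -0.271,  0.002]), 0.88), (array([ 0.635, -0.339,  0.006]), 0.68)]
```

Request:
{"op": "move_arm", "data": {"series": "0 0 -20 0 0 0; 0 0 -60 0 0 0; 0 0 -100 0 0 0; -2 -10 -130 0 0 0; -6 -40 -140 0 0 0; -12 -78 -140 0 0 0; -18 -116 -140 0 0 0; -23 -154 -140 0 0 0"}}

```text
time: 21.25
position: [0.5368, -0.1145, 0.1936]
tool_rot: [1.0, -0.001, -0.0, 0.0]
ft_force: [1.1, 0.8, -2.5]
grip_width: 0.041
grip_force: 14.7
```

Request:
{"op": "move_arm", "data": {"series": "-6 -40 0 0 0 0; -12 -80 0 0 0 0; -18 -120 0 0 0 0; -24 -160 0 0 0 0; -30 -200 0 0 0 0; -36 -240 0 0 0 0; -40 -268 0 0 0 0; -41 -277 0 0 0 0"}}

```text
time: 21.92
position: [0.4951, 0.165, 0.1932]
tool_rot: [1.0, 0.002, -0.001, -0.0]
ft_force: [-0.3, -0.1, -1.7]
grip_width: 0.0406
grip_force: 14.7
```

Request:
{"op": "move_arm", "data": {"series": "0 0 0 0 0 0; 0 0 30 0 0 0; 0 0 60 0 0 0; 0 0 85 0 0 0; 0 0 100 0 0 0; 0 0 108 0 0 0; 0 0 113 0 0 0; 0 0 116 0 0 0"}}

```text
time: 22.58
position: [0.4976, 0.1603, 0.0772]
tool_rot: [1.0, -0.001, 0.0, 0.0]
ft_force: [-0.3, -0.7, -1.9]
grip_width: 0.0409
grip_force: 14.7
```

Request:
{"op": "move_arm", "data": {"series": "0 0 1 0 0 0; 0 0 2 0 0 0; 0 0 2 0 0 0"}}

```text
time: 22.83
position: [0.4977, 0.1612, 0.0763]
tool_rot: [1.0, -0.0, 0.001, -0.0]
ft_force: [0.2, -0.1, -1.0]
grip_width: 0.0406
grip_force: 14.7
```

Request:
{"op": "move_arm", "data": {"series": "0 0 0 0 0 0; 0 0 0 0 0 0; 0 0 0 0 0 0; 0 0 0 0 0 0; 0 0 0 0 0 0; 0 0 -5 0 0 0; 0 0 -30 0 0 0; 0 0 -65 0 0 0", "jaw": 0.66}}

```text
time: 23.5
position: [0.4948, 0.161, 0.1391]
tool_rot: [1.0, -0.0, -0.004, 0.0]
ft_force: [1.2, -0.1, 0.4]
grip_width: 0.0575
grip_force: 0.0
```

Run:
```python
from h import *
st()
for c in ['wrist','top']:
  p=snap(c)
  for n in ['mark','shaker_a']: print(n,[ (np.round(d['xyz'],3),round(d['p'],2)) for d in robot.tip_of(p,n)])
```

```text
t 23.5 pos [0.4948 0.161  0.1391] q [ 0.1   0.55  1.79 -0.    0.81  1.67] grip 0.0575 
x [ 1.    -0.    -0.007] y [-0.    -1.     0.001] z [-0.007 -0.001 -1.   ]
mark [(array([0.445, 0.112, 0.035]), 0.91)]
shaker_a [(array([0.546, 0.209, 0.018]), 0.77), (array([0.552, 0.029, 0.017]), 0.64), (array([0.498, 0.163, 0.02 ]), 0.62)]
mark [(array([0.446, 0.112, 0.031]), 0.58)]
shaker_a [(array([ 0.632, -0.334,  0.004]), 0.82), (array([ 0.457, -0.252,  0.002]), 0.69), (array([0.552, 0.035, 0.019]), 0.69), (array([ 0.346, -0.244,  0.003]), 0.5), (array([ 0.452, -0.39 ,  0.   ]), 0.23)]
```

Request:
{"op": "move_arm", "data": {"series": "0 10 -35 0 0 0; -3 40 -49 0 0 0; -7 80 -49 0 0 0; -11 120 -49 0 0 0; -15 160 -49 0 0 0; -18 200 -49 0 0 0; -22 240 -49 0 0 0; -26 280 -49 0 0 0", "jaw": 0.8}}

```text
time: 24.47
position: [0.4696, -0.1201, 0.1883]
tool_rot: [1.0, -0.0, -0.001, -0.001]
ft_force: [0.9, 0.8, -0.2]
grip_width: 0.0698
grip_force: 0.0
```

Request:
{"op": "move_arm", "data": {"series": "-4 40 0 0 0 0; -8 80 0 0 0 0; -11 115 0 0 0 0; -12 129 0 0 0 0; -12 131 0 0 0 0; -12 131 20 0 0 0; -12 131 55 0 0 0; -12 131 85 0 0 0"}}

```text
time: 25.13
position: [0.4587, -0.2478, 0.1034]
tool_rot: [1.0, 0.0, -0.0, -0.0]
ft_force: [0.1, 0.9, 0.3]
grip_width: 0.0695
grip_force: 0.0
```

Request:
{"op": "move_arm", "data": {"series": "0 0 25 0 0 0; 0 0 41 0 0 0; 0 0 49 0 0 0; 0 0 52 0 0 0; 0 0 52 0 0 0; 0 0 52 0 0 0"}}

```text
time: 25.63
position: [0.4594, -0.2493, 0.0532]
tool_rot: [1.0, 0.0, 0.0, 0.0]
ft_force: [-0.9, 0.2, 1.3]
grip_width: 0.0696
grip_force: 0.0
```

Request:
{"op": "move_arm", "data": {"series": "0 0 0 0 0 0; 0 0 0 0 0 0; 0 0 0 0 0 0; 0 0 0 0 0 0; 0 0 0 0 0 0; 0 0 0 0 0 0; 0 0 0 0 0 0; 0 0 0 0 0 0", "jaw": 0.3}}

```text
time: 26.3
position: [0.4587, -0.2493, 0.0529]
tool_rot: [1.0, -0.0, -0.0, -0.0]
ft_force: [-1.1, 2.8, 5.7]
grip_width: 0.0406
grip_force: 15.3
```

Run:
```python
from h import *
st()
p=snap('wrist')
for n in ['shaker_a']: print(n,[ (np.round(d['xyz'],3),round(d['p'],2)) for d in robot.tip_of(p,n)])
```

```text
t 26.3 pos [ 0.4587 -0.2493  0.0529] q [-0.71  0.7   1.83  0.    0.61  0.86] grip 0.0406 
x [ 1.    -0.001 -0.   ] y [-0.001 -1.    -0.001] z [-0.     0.001 -1.   ]
shaker_a [(array([ 0.459, -0.25 ,  0.003]), 0.84)]
```

Request:
{"op": "move_arm", "data": {"series": "0 0 -20 0 0 0; 0 0 -60 0 0 0; 0 0 -100 0 0 0; 1 -10 -130 0 0 0; 5 -40 -140 0 0 0; 9 -78 -140 0 0 0; 14 -116 -140 0 0 0; 18 -154 -140 0 0 0"}}

```text
time: 27.07
position: [0.477, -0.0948, 0.1927]
tool_rot: [1.0, -0.001, 0.0, 0.0]
ft_force: [1.4, 0.8, -2.0]
grip_width: 0.0406
grip_force: 14.7
```

Request:
{"op": "move_arm", "data": {"series": "5 -40 0 0 0 0; 10 -80 0 0 0 0; 15 -120 0 0 0 0; 19 -155 0 0 0 0; 21 -173 0 0 0 0; 21 -176 0 0 0 0; 21 -176 0 0 0 0; 21 -176 20 0 0 0"}}

```text
time: 27.73
position: [0.5007, 0.0797, 0.1748]
tool_rot: [1.0, 0.0, 0.004, 0.001]
ft_force: [0.4, -0.4, -1.4]
grip_width: 0.0406
grip_force: 14.7
```

Request:
{"op": "move_arm", "data": {"series": "0 0 30 0 0 0; 0 0 55 0 0 0; 0 0 75 0 0 0; 0 0 87 0 0 0; 0 0 94 0 0 0; 0 0 97 0 0 0; 0 0 99 0 0 0; 0 0 99 0 0 0"}}

```text
time: 28.4
position: [0.4985, 0.0797, 0.0738]
tool_rot: [1.0, -0.001, 0.0, 0.0]
ft_force: [-0.7, -0.0, -1.5]
grip_width: 0.0404
grip_force: 14.7
```

Run:
```python
from h import *
st()
p=snap('wrist')
for n in ['shaker_a']: print(n,[ (np.round(d['xyz'],3),round(d['p'],2)) for d in robot.tip_of(p,n)])
```

```text
t 28.4 pos [0.4985 0.0797 0.0738] q [-0.06  0.65  1.87 -0.    0.62  1.51] grip 0.0404 
x [ 1.    -0.001  0.001] y [-0.001 -1.     0.   ] z [ 0.001 -0.    -1.   ]
shaker_a [(array([0.55 , 0.211, 0.015]), 0.84), (array([0.494, 0.166, 0.018]), 0.83), (array([0.498, 0.08 , 0.022]), 0.61)]
```

Request:
{"op": "move_arm", "data": {"series": "0 0 0 0 0 0; 0 0 0 0 0 0; 0 0 0 0 0 0; 0 0 0 0 0 0; 0 0 0 0 0 0; 0 0 -5 0 0 0; 0 0 -40 0 0 0; 0 0 -80 0 0 0", "jaw": 0.66}}

```text
time: 29.17
position: [0.4959, 0.0803, 0.1524]
tool_rot: [1.0, -0.0, -0.004, -0.0]
ft_force: [0.1, 0.3, -0.0]
grip_width: 0.0572
grip_force: 0.0
```

Request:
{"op": "move_arm", "data": {"series": "0 0 -35 0 0 0; 0 0 -60 0 0 0; 0 0 -60 0 0 0; 0 0 -60 0 0 0"}}

```text
time: 29.5
position: [0.4989, 0.0803, 0.2154]
tool_rot: [1.0, -0.0, 0.002, 0.0]
ft_force: [-0.9, -0.4, -0.2]
grip_width: 0.0574
grip_force: 0.0
```

Run:
```python
from h import *
st()
for c in ['wrist','top','scene']:
  p=snap(c,'p4'+c)
  for n in ['mark','hub','shaker_a','dispenser']: print(n,[ (np.round(d['xyz'],3),round(d['p'],2)) for d in robot.tip_of(p,n)])
```

```text
t 29.5 pos [0.4989 0.0803 0.2154] q [-0.06  0.41  1.76  0.    0.97  1.51] grip 0.0574 
x [ 1.    -0.     0.004] y [-0. -1.  0.] z [ 0.004 -0.    -1.   ]
mark [(array([0.445, 0.111, 0.03 ]), 0.6)]
hub [(array([0.592, 0.12 , 0.015]), 0.86)]
shaker_a [(array([0.547, 0.209, 0.017]), 0.88), (array([0.496, 0.162, 0.021]), 0.84), (array([0.498, 0.078, 0.02 ]), 0.8), (array([0.553, 0.028, 0.019]), 0.56)]
dispenser []
mark [(array([0.445, 0.112, 0.03 ]), 0.62)]
hub [(array([0.595, 0.12 , 0.017]), 0.92), (array([0.551, 0.031, 0.019]), 0.17)]
shaker_a [(array([ 0.344, -0.244,  0.001]), 0.73), (array([0.55 , 0.033, 0.022]), 0.62), (array([ 0.632, -0.334,  0.004]), 0.59)]
dispenser [(array([ 0.452, -0.393, -0.002]), 0.88)]
mark [(array([0.445, 0.105, 0.034]), 0.59)]
hub [(array([0.592, 0.12 , 0.021]), 0.84)]
shaker_a [(array([0.498, 0.16 , 0.019]), 0.92), (array([0.504, 0.078, 0.024]), 0.88), (array([ 0.63 , -0.338, -0.001]), 0.88), (array([0.546, 0.212, 0.02 ]), 0.68), (array([0.552, 0.027, 0.019]), 0.61)]
dispenser [(array([ 0.451, -0.387, -0.003]), 0.84)]
```

View pics/p4wrist.png

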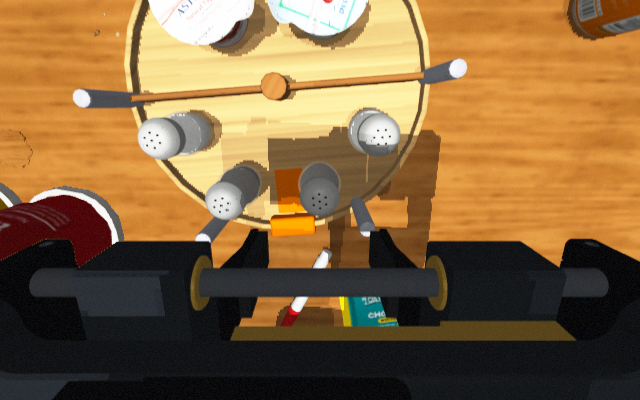

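The four shakers stand upright in the marked bay, with caps at (160,138), (224,200), (320,203) and (380,133). The left divider-end stud is at (82,98).

Run:
```python
from h import *
p=snap('wrist')
a=ray(p,82,98,.1);b=ray(p,458,68,.1);print(a,b,(a+b)/2)
arc((.5925,.121),.1465,93.5,270,40)
```

```text
[0.5804 0.2642 0.1   ] [ 0.6024 -0.0254  0.1   ] [0.5914 0.1194 0.1   ]
-11 1 0 0 0 0; -22 3 0 0 0 0; -33 6 0 0 0 0; -44 10 0 0 0 0; -54 14 0 0 0 0; -64 19 0 0 0 0; -74 25 0 0 0 0; -83 32 0 0 0 0
-9 7 0 0 0 0; -16 15 0 0 0 0; -24 24 0 0 0 0; -30 33 0 0 0 0; -36 43 0 0 0 0; -41 53 0 0 0 0; -46 63 0 0 0 0; -49 74 0 0 0 0
-3 11 0 0 0 0; -4 22 0 0 0 0; -5 33 0 0 0 0; -6 45 0 0 0 0; -5 56 0 0 0 0; -3 67 0 0 0 0; -1 78 0 0 0 0; 3 89 0 0 0 0
4 10 0 0 0 0; 9 21 0 0 0 0; 15 30 0 0 0 0; 21 40 0 0 0 0; 28 48 0 0 0 0; 36 56 0 0 0 0; 45 64 0 0 0 0; 54 71 0 0 0 0
9 6 0 0 0 0; 19 12 0 0 0 0; 30 16 0 0 0 0; 40 20 0 0 0 0; 51 23 0 0 0 0; 62 25 0 0 0 0; 73 27 0 0 0 0; 85 27 0 0 0 0
```

Request:
{"op": "move_arm", "data": {"series": "15 -34 0 0 0 0; 30 -68 0 0 0 0; 46 -103 0 0 0 0; 62 -138 0 0 0 0; 76 -170 0 0 0 0; 82 -184 0 0 0 0; 83 -186 0 0 0 0; 83 -186 20 0 0 0", "jaw": 0.5}}

```text
time: 30.97
position: [0.5839, 0.2681, 0.1969]
tool_rot: [1.0, 0.001, 0.004, -0.001]
ft_force: [-0.2, -0.5, -0.2]
grip_width: 0.0437
grip_force: 0.0
```

Request:
{"op": "move_arm", "data": {"series": "0 0 30 0 0 0; 0 0 60 0 0 0; 0 0 85 0 0 0; 0 0 103 0 0 0; 0 0 112 0 0 0; 0 0 116 0 0 0; 0 0 117 0 0 0; 0 0 117 0 0 0"}}

```text
time: 31.63
position: [0.5817, 0.2657, 0.0776]
tool_rot: [1.0, -0.0, 0.001, -0.0]
ft_force: [0.4, -0.0, 0.4]
grip_width: 0.0434
grip_force: 0.0
```

Request:
{"op": "move_arm", "data": {"series": "0 0 0 0 0 0; 0 0 0 0 0 0; 0 0 0 0 0 0; 0 0 0 0 0 0; 0 0 0 0 0 0; 0 0 0 0 0 0; 0 0 0 0 0 0; 0 0 0 0 0 0", "jaw": 0, "newtons": 8}}

```text
time: 32.3
position: [0.5815, 0.2669, 0.0772]
tool_rot: [1.0, -0.0, 0.001, -0.001]
ft_force: [-0.3, -0.9, 6.1]
grip_width: 0.0148
grip_force: 9.4
```

Run:
```python
from h import *
st()
```

```text
t 32.3 pos [0.5815 0.2669 0.0772] q [0.26 0.76 1.51 0.   0.87 1.83] grip 0.0148 
x [ 1.    -0.     0.001] y [-0.    -1.    -0.001] z [ 0.001  0.001 -1.   ]
```

Stud gripped; now the half turn.

Request:
{"op": "move_arm", "data": {"series": "-4 0 0 0 0 0; -10 1 0 0 0 0; -20 3 0 0 0 0; -31 6 0 0 0 0; -42 10 0 0 0 0; -53 14 0 0 0 0; -63 19 0 0 0 0; -72 25 0 0 0 0"}}

```text
time: 32.97
position: [0.5066, 0.244, 0.0771]
tool_rot: [1.0, -0.001, -0.001, -0.002]
ft_force: [-5.1, 10.4, 8.5]
grip_width: 0.0149
grip_force: 8.0
```

Request:
{"op": "move_arm", "data": {"series": "-9 7 0 0 0 0; -18 14 0 0 0 0; -25 22 0 0 0 0; -33 31 0 0 0 0; -39 40 0 0 0 0; -45 50 0 0 0 0; -50 60 0 0 0 0; -55 70 0 0 0 0"}}

```text
time: 33.63
position: [0.4498, 0.1717, 0.0761]
tool_rot: [1.0, 0.0, -0.003, -0.0]
ft_force: [-1.7, 2.9, 1.5]
grip_width: 0.0146
grip_force: 8.0
```

Run:
```python
from h import *
o=st();p=o['position'];print(np.degrees(np.arctan2(p[1]-.1205,p[0]-.5925)),np.hypot(p[1]-.1205,p[0]-.5925))
a=snap('wrist')
for n in ['mark','hub','shaker_a']: print(n,[ (np.round(d['xyz'],3),round(d['p'],2)) for d in robot.tip_of(a,n)])
```

```text
t 33.63 pos [0.4498 0.1717 0.0761] q [0.13 0.63 1.92 0.   0.6  1.7 ] grip 0.0146 
x [ 1.     0.    -0.007] y [ 0. -1. -0.] z [-0.007  0.    -1.   ]
160.2589809584173 0.15159506328788064
mark []
hub []
shaker_a [(array([0.494, 0.118, 0.016]), 0.79), (array([0.515, 0.051, 0.02 ]), 0.66)]
```

Run:
```python
from h import *
arc((.5925,.1205),.1472,159.7,270,24)
```

```text
-4 11 0 0 0 0; -6 23 0 0 0 0; -8 34 0 0 0 0; -9 46 0 0 0 0; -9 58 0 0 0 0; -8 70 0 0 0 0; -6 81 0 0 0 0; -3 93 0 0 0 0
4 11 0 0 0 0; 8 22 0 0 0 0; 14 32 0 0 0 0; 20 42 0 0 0 0; 27 52 0 0 0 0; 35 61 0 0 0 0; 44 69 0 0 0 0; 53 76 0 0 0 0
10 7 0 0 0 0; 20 13 0 0 0 0; 31 18 0 0 0 0; 42 22 0 0 0 0; 53 25 0 0 0 0; 65 27 0 0 0 0; 76 29 0 0 0 0; 88 29 0 0 0 0
```

Request:
{"op": "move_arm", "data": {"series": "-3 8 0 0 0 0; -6 20 0 0 0 0; -8 33 0 0 0 0; -9 46 0 0 0 0; -9 58 0 0 0 0; -8 70 0 0 0 0; -6 81 0 0 0 0; -3 93 0 0 0 0"}}

```text
time: 34.5
position: [0.4504, 0.0782, 0.0761]
tool_rot: [1.0, -0.0, -0.001, -0.0]
ft_force: [-1.7, 1.8, -0.8]
grip_width: 0.0146
grip_force: 8.0
```

Request:
{"op": "move_arm", "data": {"series": "4 11 0 0 0 0; 8 22 0 0 0 0; 14 32 0 0 0 0; 20 42 0 0 0 0; 27 52 0 0 0 0; 35 61 0 0 0 0; 44 69 0 0 0 0; 53 76 0 0 0 0"}}

```text
time: 35.17
position: [0.5045, 0.0011, 0.0768]
tool_rot: [1.0, -0.0, -0.001, 0.0]
ft_force: [-3.5, 0.5, 3.8]
grip_width: 0.0147
grip_force: 10.9
```

Request:
{"op": "move_arm", "data": {"series": "10 7 0 0 0 0; 20 13 0 0 0 0; 31 18 0 0 0 0; 42 22 0 0 0 0; 53 25 0 0 0 0; 65 27 0 0 0 0; 76 29 0 0 0 0; 84 29 0 0 0 0"}}

```text
time: 35.83
position: [0.5903, -0.0269, 0.0772]
tool_rot: [1.0, -0.0, 0.001, -0.0]
ft_force: [-1.7, 2.6, 3.5]
grip_width: 0.0144
grip_force: 9.3
```

Request:
{"op": "move_arm", "data": {"series": "4 0 0 0 0 0; 4 0 0 0 0 0; 4 0 0 0 0 0; 4 0 0 0 0 0"}}

```text
time: 36.17
position: [0.5928, -0.0269, 0.0772]
tool_rot: [1.0, -0.0, 0.001, 0.0]
ft_force: [1.9, 3.0, 4.6]
grip_width: 0.0149
grip_force: 9.4
```

Run:
```python
from h import *
st()
for c in ['wrist','scene']:
  a=snap(c)
  for n in ['mark','hub','shaker_a']: print(n,[ (np.round(d['xyz'],3),round(d['p'],2)) for d in robot.tip_of(a,n)])
```

```text
t 36.17 pos [ 0.5928 -0.0269  0.0772] q [-0.23  0.72  1.64  0.    0.78  1.34] grip 0.0149 
x [ 1.    -0.001  0.003] y [-0.001 -1.     0.   ] z [ 0.003 -0.    -1.   ]
mark []
hub [(array([0.592, 0.121, 0.016]), 0.87)]
shaker_a [(array([0.634, 0.026, 0.017]), 0.79), (array([0.688, 0.075, 0.021]), 0.72)]
mark [(array([0.742, 0.122, 0.037]), 0.85)]
hub [(array([0.591, 0.123, 0.022]), 0.89)]
shaker_a [(array([0.636, 0.205, 0.019]), 0.97), (array([0.69 , 0.154, 0.021]), 0.83), (array([ 0.349, -0.239, -0.002]), 0.74), (array([0.628, 0.029, 0.02 ]), 0.68), (array([ 0.631, -0.337,  0.003]), 0.68), (array([0.342, 0.308, 0.   ]), 0.67), (array([0.691, 0.074, 0.017]), 0.59)]
```

Request:
{"op": "move_arm", "data": {"series": "0 0 0 0 0 0; 0 0 0 0 0 0; 0 0 0 0 0 0; 0 0 0 0 0 0; 0 0 -5 0 0 0; 0 0 -25 0 0 0; 0 0 -60 0 0 0; 0 0 -100 0 0 0", "jaw": 0.42}}

```text
time: 37.23
position: [0.5891, -0.0264, 0.1748]
tool_rot: [1.0, -0.0, -0.004, -0.001]
ft_force: [1.0, 0.3, 0.8]
grip_width: 0.0365
grip_force: 0.0
```

Request:
{"op": "move_arm", "data": {"series": "-20 30 -20 0 0 0; -42 62 -20 0 0 0; -64 95 -20 0 0 0; -86 128 -20 0 0 0; -108 161 -20 0 0 0; -130 194 -20 0 0 0; -152 226 -20 0 0 0; -174 258 -20 0 0 0", "jaw": 0}}

```text
time: 37.9
position: [0.4158, -0.2853, 0.1961]
tool_rot: [1.0, -0.0, -0.001, -0.001]
ft_force: [0.6, 0.2, -0.7]
grip_width: 0.0012
grip_force: 0.0
```

```bash
cat >> h.py <<'E'
def disp(cams=('top','scene','wrist')):
    for c in cams:
        p=snap(c)
        for n in ['dispenser','mouth','turn_post']: print(c,n,[ (np.round(d['xyz'],3),round(d['p'],2)) for d in robot.tip_of(p,n)][:2])
E
python3 - <<'E'
from h import *
st();disp()
a=snap('scene')
for n in ['mark','hub','shaker_a']: print(n,[ (np.round(d['xyz'],3),round(d['p'],2)) for d in robot.tip_of(a,n)])
E
```

```text
t 37.9 pos [ 0.4158 -0.2853  0.1961] q [-0.82  0.44  1.78 -0.    0.93  0.75] grip 0.0012 
x [ 1.    -0.    -0.002] y [-0.    -1.    -0.002] z [-0.002  0.002 -1.   ]
top dispenser []
top mouth []
top turn_post [(array([ 0.525, -0.424, -0.001]), 0.44)]
scene dispenser [(array([ 0.449, -0.39 ,  0.001]), 0.59), (array([0.689, 0.074, 0.018]), 0.31)]
scene mouth [(array([ 0.456, -0.337,  0.034]), 0.58)]
scene turn_post [(array([ 0.528, -0.426,  0.002]), 0.45)]
wrist dispenser [(array([ 0.454, -0.388, -0.   ]), 0.76)]
wrist mouth [(array([ 0.454, -0.338,  0.032]), 0.65)]
wrist turn_post [(array([ 0.523, -0.424, -0.001]), 0.83)]
mark [(array([0.744, 0.122, 0.033]), 0.74)]
hub [(array([0.59 , 0.119, 0.022]), 0.93)]
shaker_a [(array([0.629, 0.027, 0.019]), 0.91), (array([0.69 , 0.155, 0.025]), 0.85), (array([0.688, 0.073, 0.019]), 0.81), (array([0.591, 0.121, 0.022]), 0.6), (array([ 0.346, -0.244, -0.002]), 0.57), (array([ 0.627, -0.333,  0.   ]), 0.52)]
```

Request:
{"op": "move_arm", "data": {"series": "-20 36 0 0 0 0; -38 66 0 0 0 0; -43 73 10 0 0 0; -43 73 45 0 0 0; -43 73 85 0 0 0; -43 73 120 0 0 0; -43 73 142 0 0 0; -43 73 150 0 0 0"}}

```text
time: 39.37
position: [0.3734, -0.3557, 0.0431]
tool_rot: [1.0, -0.0, -0.002, -0.003]
ft_force: [-0.4, -0.2, -0.6]
grip_width: 0.0004
grip_force: 0.0
```

Request:
{"op": "move_arm", "data": {"series": "0 0 0 0 0 0; 0 0 0 0 0 0; 8 0 0 0 0 0; 16 0 0 0 0 0; 24 0 0 0 0 0; 32 0 0 0 0 0; 40 0 0 0 0 0; 48 0 0 0 0 0"}}

```text
time: 40.03
position: [0.4176, -0.3518, 0.0463]
tool_rot: [1.0, 0.001, -0.007, -0.007]
ft_force: [-24.4, 10.7, 12.1]
grip_width: 0.0005
grip_force: 13.1
```

Run:
```python
from h import *
st();disp(('top','scene'))
```

```text
t 40.03 pos [ 0.4176 -0.3518  0.0463] q [-0.9   0.73  1.76 -0.    0.67  0.67] grip 0.0005 
x [ 1.     0.002 -0.014] y [ 0.002 -1.    -0.013] z [-0.014  0.013 -1.   ]
top dispenser []
top mouth []
top turn_post [(array([ 0.526, -0.423, -0.003]), 0.65)]
scene dispenser [(array([ 0.471, -0.387, -0.   ]), 0.95)]
scene mouth [(array([ 0.488, -0.34 ,  0.032]), 0.94), (array([0.638, 0.205, 0.019]), 0.74)]
scene turn_post [(array([ 0.529, -0.424,  0.001]), 0.58)]
```

Request:
{"op": "move_arm", "data": {"series": "-12 0 0 0 0 0; -16 -12 0 0 0 0; -16 -22 0 0 0 0; -8 -24 0 0 0 0; 0 -26 0 0 0 0; 8 -28 0 0 0 0; 16 -30 0 0 0 0; 24 -32 0 0 0 0"}}

```text
time: 41.1
position: [0.4421, -0.3191, 0.0459]
tool_rot: [1.0, 0.001, -0.007, -0.007]
ft_force: [-15.1, 12.0, 11.2]
grip_width: 0.0004
grip_force: 10.1
```

Run:
```python
from h import *
st();disp(('top','scene'))
```

```text
t 41.1 pos [ 0.4421 -0.3191  0.0459] q [-0.83  0.73  1.76 -0.    0.67  0.74] grip 0.0004 
x [ 1.     0.002 -0.014] y [ 0.001 -1.    -0.014] z [-0.014  0.014 -1.   ]
top dispenser [(array([ 0.59 ,  0.114, -0.002]), 0.56), (array([ 0.525, -0.424, -0.004]), 0.33)]
top mouth [(array([ 0.509, -0.34 ,  0.035]), 0.42)]
top turn_post [(array([ 0.525, -0.425, -0.002]), 0.51)]
scene dispenser [(array([ 0.478, -0.384, -0.001]), 0.72)]
scene mouth [(array([ 0.504, -0.341,  0.031]), 0.92), (array([ 0.673, -0.2  , -0.004]), 0.38)]
scene turn_post [(array([ 0.526, -0.425,  0.001]), 0.48)]
```

Request:
{"op": "move_arm", "data": {"series": "7 -3 0 0 0 0; 14 -6 0 0 0 0; 21 -9 0 0 0 0; 28 -11 0 0 0 0; 35 -13 0 0 0 0; 42 -14 0 0 0 0; 42 -14 0 0 0 0"}}

```text
time: 42.08
position: [0.4835, -0.3005, 0.0455]
tool_rot: [1.0, 0.001, -0.008, -0.01]
ft_force: [-8.7, 19.7, 11.4]
grip_width: 0.0008
grip_force: 11.9
```

Run:
```python
from h import *
st();disp(('top','scene'))
```

```text
t 42.08 pos [ 0.4835 -0.3005  0.0455] q [-0.75  0.75  1.69  0.01  0.72  0.81] grip 0.0008 
x [ 1.     0.001 -0.017] y [ 0.001 -1.    -0.02 ] z [-0.017  0.02  -1.   ]
top dispenser []
top mouth [(array([0.688, 0.072, 0.017]), 0.36)]
top turn_post [(array([0.595, 0.12 , 0.02 ]), 0.66)]
scene dispenser [(array([ 0.492, -0.374, -0.003]), 0.57)]
scene mouth [(array([ 0.538, -0.344,  0.029]), 0.61)]
scene turn_post []
```

Request:
{"op": "move_arm", "data": {"series": "7 -1 0 0 0 0; 14 -2 0 0 0 0; 21 -3 0 0 0 0; 28 -3 0 0 0 0; 35 -3 0 0 0 0; 42 -3 0 0 0 0; 42 -3 0 0 0 0"}}

```text
time: 43.07
position: [0.5309, -0.2979, 0.0454]
tool_rot: [1.0, 0.0, -0.003, -0.008]
ft_force: [3.9, 24.2, 4.3]
grip_width: 0.0003
grip_force: 12.1
```

Run:
```python
from h import *
st();disp(('top','scene'));snap('scene','d1')
import cv2
a=cv2.imread('pics/d1.png');cv2.imwrite('pics/d1c.png',cv2.resize(a[80:240,200:400],(750,600)))
```

```text
t 43.07 pos [ 0.5309 -0.2979  0.0454] q [-0.7   0.78  1.6   0.01  0.78  0.86] grip 0.0003 
x [ 1.     0.    -0.006] y [-0.    -1.    -0.017] z [-0.006  0.017 -1.   ]
top dispenser []
top mouth []
top turn_post []
scene dispenser [(array([ 0.515, -0.365,  0.001]), 0.77), (array([ 0.595,  0.115, -0.002]), 0.62)]
scene mouth [(array([ 0.57 , -0.358,  0.034]), 0.82)]
scene turn_post []
```

View pics/d1c.png

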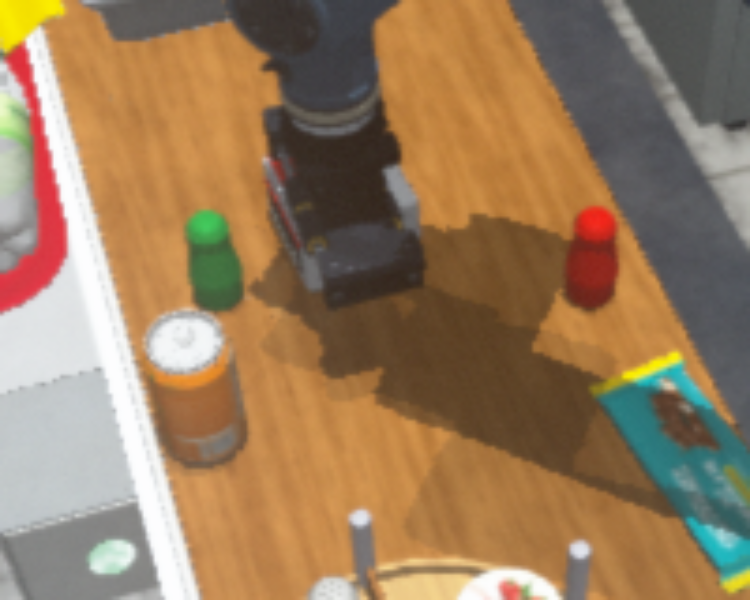

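The dispenser (mouth at about (280,210) in the crop) now faces nearly straight to the customers, and nothing else has moved. I'll back off and measure it unobstructed.

Request:
{"op": "move_arm", "data": {"series": "0 -10 0 0 0 0; 0 -25 0 0 0 0; 0 -35 -20 0 0 0; 0 -40 -55 0 0 0; 0 -60 -95 0 0 0; 0 -95 -120 0 0 0; 0 -130 -120 0 0 0; 0 -150 -120 0 0 0"}}

```text
time: 44.18
position: [0.5328, -0.1561, 0.1695]
tool_rot: [1.0, 0.0, 0.003, 0.001]
ft_force: [-0.9, -0.1, -0.0]
grip_width: 0.0004
grip_force: 0.0
```

Run:
```python
from h import *
st();disp()
p=snap('top','top2')
import cv2
a=cv2.imread('pics/top2.png');cv2.imwrite('pics/top2c.png',cv2.resize(a[140:260,360:520],(800,600),interpolation=cv2.INTER_CUBIC))
```

```text
t 44.18 pos [ 0.5328 -0.1561  0.1695] q [-0.49  0.53  1.69  0.    0.92  1.08] grip 0.0004 
x [1.    0.001 0.006] y [ 0.001 -1.     0.002] z [ 0.006 -0.002 -1.   ]
top dispenser [(array([ 0.52 , -0.365,  0.001]), 0.73), (array([0.632, 0.026, 0.021]), 0.19)]
top mouth []
top turn_post [(array([ 0.525, -0.424, -0.001]), 0.4)]
scene dispenser [(array([ 0.514, -0.366,  0.001]), 0.85), (array([ 0.341,  0.306, -0.001]), 0.15)]
scene mouth [(array([ 0.565, -0.358,  0.031]), 0.71), (array([ 0.669, -0.202, -0.001]), 0.23)]
scene turn_post []
wrist dispenser [(array([ 0.522, -0.362, -0.002]), 0.61)]
wrist mouth [(array([ 0.565, -0.36 ,  0.032]), 0.74), (array([ 0.678, -0.207,  0.001]), 0.42)]
wrist turn_post []
```

View pics/top2c.png

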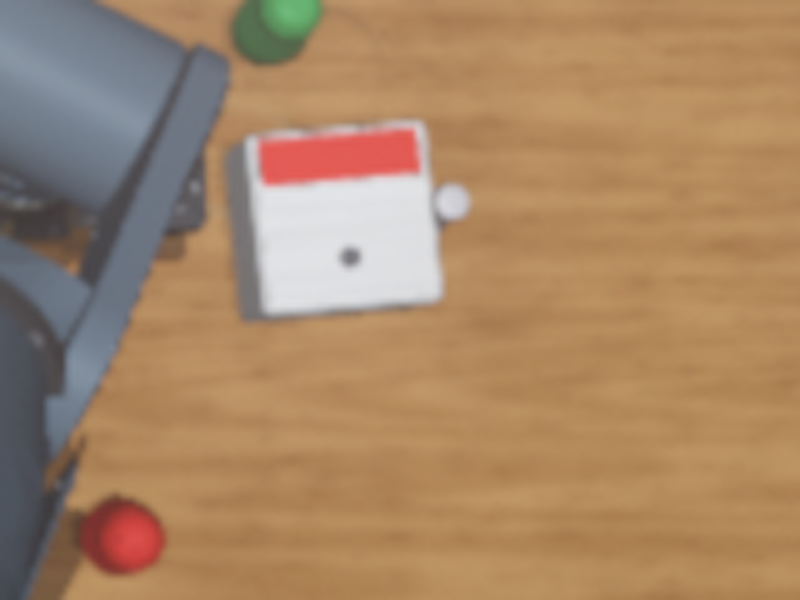

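Run:
```python
from h import *
p=snap('top')
P=[ray(p,360+u*.2,140+v*.2,.072)[:2] for u,v in [(245,136),(425,121),(442,300),(262,315)]]
print(P,np.mean(P,0))
for a,b in [(3,0),(2,1)]:
    d=P[b]-P[a];print(np.degrees(np.arctan2(d[1],d[0])))
for c in ['scene','wrist']:
  q=snap(c)
  for n in ['mark','hub','shaker_a','sauce','orange_can']: print(n,[ (np.round(d['xyz'],3),round(d['p'],2)) for d in robot.tip_of(q,n)])
```

```text
[array([ 0.5588, -0.3104]), array([ 0.5659, -0.4092]), array([ 0.4679, -0.415 ]), array([ 0.4611, -0.3167])] [ 0.513425 -0.362825]
3.689502062488073
3.38702380868152
mark [(array([0.741, 0.125, 0.034]), 0.58)]
hub []
shaker_a [(array([0.636, 0.204, 0.02 ]), 0.97), (array([ 0.63 , -0.337,  0.   ]), 0.75), (array([ 0.348, -0.24 , -0.002]), 0.69), (array([0.628, 0.029, 0.021]), 0.64), (array([0.692, 0.074, 0.021]), 0.62), (array([0.691, 0.156, 0.022]), 0.58)]
sauce [(array([ 0.343,  0.308, -0.001]), 0.55)]
orange_can [(array([ 0.671, -0.202,  0.   ]), 0.96), (array([ 0.552, -0.344,  0.033]), 0.53)]
mark []
hub [(array([0.594, 0.119, 0.019]), 0.75)]
shaker_a [(array([0.629, 0.031, 0.02 ]), 0.89), (array([0.685, 0.073, 0.021]), 0.75), (array([ 0.632, -0.339,  0.002]), 0.61)]
sauce []
orange_can [(array([ 0.675, -0.207, -0.001]), 0.95), (array([ 0.591,  0.12 , -0.002]), 0.58)]
```

In the crop, the box edges run (245,136)–(425,121), which puts the dispenser about 3.5° off straight, against the post at (452,202). The mark points to the customers and all four shakers are in the bay, so I'm handing in.

```bash
python3 -c "
from rig import robot
print(robot.hand_in())"
```

```text
the job is handed in; nothing more can be done
None
```

I handed the job in, but the hand-in returned no verdict: all four shakers stand in the marked bay, the orange mark points to the customers, and the dispenser's mouth faces them (about 3.5° off) with the box against the post.

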